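# Hang the filling hopper on the spring balancer

## Task

Take the black grip of the spring balancer, pull its hook down, bring it in under the hopper's bail so that the bail slips past the red latch, and hang the hopper on the hook, clear of its ring stand, with the latch shut. With the hopper on the hook move slowly, no faster than 3 cm a second, and let go only once you feel the spring carry the weight by itself, so that the hopper stays at its height and neither rises nor sinks away from your hand. Be gentle with the hopper, keep your hand off it (it is clean), never let the hook fly up, and leave the cups, tub and spatula where they are.

Things in the scene. Friction and masses are not known exactly. Their poses are not given: they have to be found in the camera images.
- grip (a point): Centre of the black upright round grip, 34 mm diameter, 44 mm tall, at the free end of the yellow swing arm; nothing is above it, the steel hook hangs straight below. x axis: along the arm to the post; z up. The arm (12 mm wide, 20 mm high) joins it at mid-height on the post's side; from the post's axis to the grip's is 210 mm.
- hook_seat (a point): Where the centre of the bail's bar lies when it hangs in the bottom of the hook: 72 mm straight below the grip's centre, same axes as grip. The hook is 9 mm round bar bent in the y-z plane, open on its +y side only. Its underside is 13 mm below this point, its point rises 11 mm above it (outer side 20 mm towards +y).
- hook_mouth (a point): Inside the hook at the height where the bar goes in from the +y side, between the point and the neck: 18 mm above hook_seat, 54 mm below the grip's centre, same axes. The gap is 23 mm high, for a 7 mm bar. The hook's back stops the bar's centre about 8 mm on the -y side of this point.
- pull (a joint): How far the arm and hook are pulled down along the post, m: 0 fully up (as it starts, grip's centre 345 mm above the bench), 0.16 lowest. The spring pulls up with about 3 N at 0 and 8 N more for every 100 mm; if let go empty it flies up. With the hopper on, there is one height at which the pull equals the weight, and only about 0.2 N of friction.
- swing (a joint): Swing of the arm about the post's axis, rad, anticlockwise seen from above, -0.9 to 0.9; it swings with light friction (about 0.3 N at the grip). The hook's open side leads when it swings clockwise, towards the hopper.
- latch (a joint): Red latch closing the hook's opening from inside: 0 shut, up to 1.4 rad pushed in. It hangs from the neck, gives way inward to 1 to 2 N from the bar, stays pushed open while the bar is in the upper part of the hook, and springs shut behind it once the bar lies in the bottom.
- post_foot (a point): Foot of the fixed steel post (32 mm diameter, 0.45 m tall, with a yellow spring drum of 96 mm diameter on top, up to 0.52 m), on its axis at bench height.
- bail (a point): Middle of the straight top bar of the hopper's rigid steel bail. The bar is 7 mm thick and its straight part 62 mm long, along this point's x axis; the bail's legs go down at 40 mm either side. The bar's centre is 50 mm above the hopper's blue lid, with one low white cap and a steel stud up to 43 mm below the bar.
- hopper_mid (a point): Centre of the aluminium hopper, 50 mm above its spout's lower end and 100 mm below the bail's bar, on its axis (z up). Flange 120 mm diameter, body 102 mm, 100 mm tall to the lid, plus the bail. It stands loose in the ring stand, its flange on the ring. It weighs 0.33 to 0.98 kg according to how full it is, which cannot be seen.
- ring_top (a point): Centre of the upper rim of the fixed steel ring stand, 100 mm above the bench; the ring is 124 mm outside, 108 mm inside, 20 mm high. The hopper's middle lies 38 mm below this when it stands in the ring.
- cup0_c (a point): Centre of a small aluminium portion cup, 72 mm wide and 45 mm tall; leave alone.
- cup1_c (a point): Centre of a second such cup; leave alone.
- tub_c (a point): Centre of a white tub with yellow lid, 96 mm wide, 85 mm tall; leave alone.
- spatula_c (a point): Middle of a spatula lying on the bench; leave alone.
There are look-alikes about, which are no part of the job. Of the things that look like the part that bears ring_top, the middle-sized one is meant.

How it is judged:
By the outcome, as a careful person would: the job done as asked, in the order asked, and still so for the second after the job is handed in, with the robot touching nothing.
It also fails if it takes over 72 s, if anything falls off the work surface, if the arm or the gripper's body presses on something with over 40 N, if the wrist force passes 120 N, or if a joint passes its speed limit or range.

## Robot

A 7-joint arm with a two-finger parallel gripper is mounted at the origin on the work surface. World frame = base frame: x ahead of the robot, y to its left, z up, the work surface at z = 0. Lengths are in m, angles in rad, forces in N, time in s.
With the tool pointing down it reaches from about 0.425 to 0.8 m from the base axis. Payload 8.3 kg.
Tool frame: the origin (TCP) lies at the very end of the fingers, on their centre line; the grasp point (between the pads) lies 19 mm behind it; z points along the fingers, y is the direction in which the jaws open and shut (so a half turn about z gives the same grasp; the last joint's range is limited). The gripper opens to 85 mm and grips with 20 to 120 N. Pads are 22 mm wide; open, the fingers measure 114 mm over their backs; the gripper's body (76 mm by 85 mm) begins 54 mm behind the grasp point. The pads swing forward as they close: fully open they stand 13 mm farther back than shut.
Start: joints at [1.085, 0.383, 0.016, 1.37, -0.006, 1.388, -0.046], TCP at [0.256, -0.57, 0.231] pointing down, gripper open.
Joint ranges: [-2.95, 2.95], [-0.25, 2.06], [-1.52, 1.56], [0.18, 2.33], [-1.44, 4.58], [0.02, 2.06], [-3.01, 3.01]. Speed limits (rad/s): [2.39, 2.39, 3.01, 3.01, 3.14, 3.14, 3.14].

## Interface

Orientations are given as a unit quaternion [w, x, y, z].
In Python, from bench import readout, read_camera, ctrl gives the robot as it stands.
- The arm moves only by the shell command python3 -m creep 'ROWS'. ROWS is JSON, a list of rows, each a list of 5 numbers: the shift along the world's x, y, z in m, then the turn about the world's z in rad, then the opening, from -1 (shut) to 1 (fully open), so that 0 is half open. A call has 1 to 10 rows; each row shifts and turns the commanded pose from where the row before left it; what a row does not reach is not made up. A row lasts 1/12 s, in which the tool goes at most 41.7 mm and 7.16 degrees, less where a joint would pass 70% of its speed; a pose out of reach is approached as far as the arm can. A call is refused whole if a number of a shift passes 0.0417 or a number of a turn 0.125, either way. A call with a gripper value outside its range is refused whole. The fingers move at their own pace and stop on an object; the grip force is fixed at half the most. Time passes only in rows, so rows that do not move let the fingers close. It gives the time, the measured TCP pose, the force and the opening at its end, in the units of the state.
- readout.sense(): the state, without advancing time (a new reading comes with each control period).
- read_camera(name): name is "scene" or "top"; returns a dict with "frame" (400x640x3 uint8, blue, green, red), "z_map" (400x640 float32, m along the optical axis (not along the pixel's ray), 0 where there is no reading), "mtx" (3x3 intrinsics, pixels), "view" (4x4, takes a point from world to camera coordinates). Camera axes: x right, y down, z forward; pixel columns grow to the right and rows downward; lengths in m; the calibration is good to about 2 mm. A picture is of the moment at which its call begins.
- ctrl.hand_in(): hands the job in, once; it reports no verdict.
The state is a dict: "clock": time; "qpos": joint angles; "joint_vel": joint speeds; "tau": joint torques, N m; "ee_pos": TCP position; "orientation": TCP orientation; "force": force on the tool from outside, world axes, zero at the start; "moment": the same for the moment, N m; "finger_gap": finger opening in m.
Only numpy, scipy, OpenCV 4.12 (cv2) and the standard library are available. Lean on these libraries where they do the work, as an engineer would, in place of code of your own. Each camera call takes 0.05 s, during which the arm holds its last target. There are 200 camera calls.

## Working session

There is one attempt and no reset: what is moved stays moved. The work goes in short steps, Python scripts to look and compute and a shell command to move; the robot and the scene stay as the last step left them, time stands still between calls to the robot, and variables do not carry over. Pictures are saved under pics/ and viewed, about 8 in all and at most 12, crops included, and the job is handed in when it is done.

```bash
mkdir -p pics; cat > h.py <<'E'
import numpy as np,cv2
from bench import readout, read_camera, ctrl
def snap(n,tag):
    d=read_camera(n); cv2.imwrite(f'pics/{tag}.png',d['frame']); np.savez(f'pics/{tag}.npz',**d); return d
def P(d,u,v,r=1):
    z=np.array(d['z_map'])[v-r:v+r+1,u-r:u+r+1]; z=np.median(z[z>0]) if (z>0).any() else np.nan
    c=np.linalg.inv(d['mtx'])@[u,v,1]*z
    return (np.linalg.inv(d['view'])@np.r_[c,1])[:3].round(4)
def cloud(d):
    z=d['z_map'];v,u=np.mgrid[:400,:640]
    c=np.stack([u*z,v*z,z],-1)@np.linalg.inv(d['mtx']).T
    w=c@d['view'][:3,:3]-d['view'][:3,3]@d['view'][:3,:3]
    w[z<=0]=np.nan; return w
E
python3 - <<'E'
from h import *
a=snap('scene','s0');b=snap('top','t0')
for d in(a,b): print(np.linalg.inv(d['view'])[:3,3],d['mtx'][0,0])
print(readout.sense())
E
```

```text
[1.14865581 0.09949057 1.23370186] 492.139816120439
[ 0.40930017 -0.01108405  1.4856114 ] 519.4625432128249
{'clock': 0.1, 'qpos': array([ 1.08511235,  0.38416905,  0.01639018,  1.37104376, -0.00630258,
        1.38818916, -0.04645798]), 'joint_vel': array([ 0.00024544, -0.00266489,  0.00023422, -0.0028267 , -0.00114437,
        0.00199625, -0.00038853]), 'tau': array([ 2.80132634e-03, -6.29129863e+01,  8.47440977e-01, -3.72754490e+01,
        1.67824142e-02,  1.04816371e-02,  5.76630327e-05]), 'ee_pos': array([ 0.25628167, -0.56954792,  0.23037205]), 'orientation': array([-8.57254892e-04,  9.77729873e-01,  2.09865484e-01, -1.98634271e-04]), 'force': array([ 0.37293363, -0.05378135,  0.28620831]), 'moment': array([-0.05218605,  0.00831304, -0.0235204 ]), 'finger_gap': 0.08553196136530336}
```

View pics/s0.png

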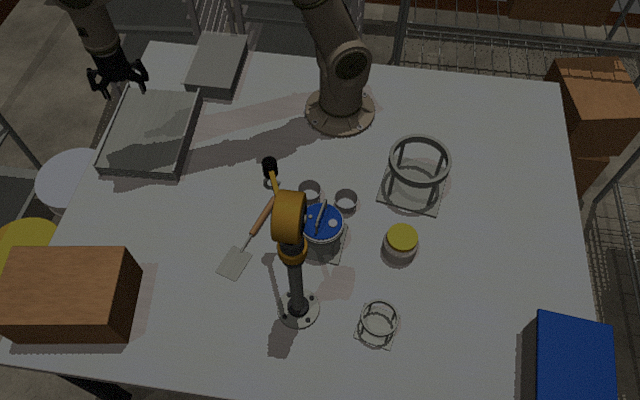

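View pics/t0.png

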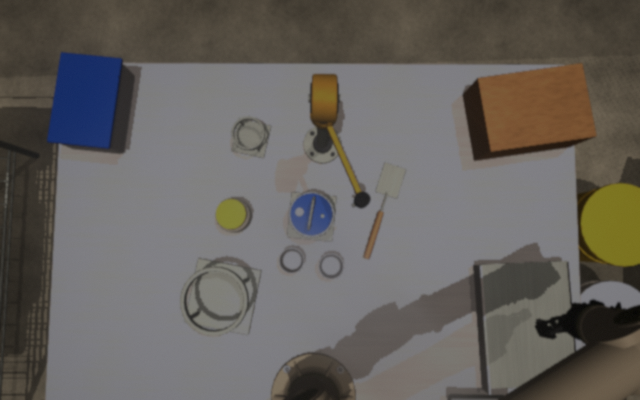

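Scene: the grip is at (270,165), the drum at (290,215), the hopper with blue lid at (322,225), and the robot at the top. Top: the grip is at (361,200), the post foot at (320,145) and the bail at (311,213).

Three ring stands look alike: large at top (215,300), small at (250,135), and one under the hopper at (311,215). The one under the hopper is the middle-sized one, and it holds the blue-lidded hopper with the bail. I'll confirm this in a crop and measure.

```bash
python3 - <<'E'
from h import *
b=dict(np.load('pics/t0.npz'));a=dict(np.load('pics/s0.npz'))
c=cv2.resize(b['frame'][120:290,230:410],None,fx=4,fy=3.5,interpolation=3)
c=cv2.resize(b['frame'][130:280,250:400],None,fx=4,fy=4,interpolation=3)
cv2.imwrite('pics/c0.png',cv2.convertScaleAbs(c,alpha=1.6))
w=cloud(b);f=b['frame'].astype(int)
for n,(u,v) in dict(grip=(361,200),bail=(311,213),foot=(322,155),lid=(322,215),tub=(232,214),cup0=(291,260),cup1=(331,265)).items(): print(n,P(b,u,v))
def region(m,n): 
    q=w[m]; print(n,len(q),q.min(0).round(4),q.max(0).round(4),q.mean(0).round(4),np.median(q,0).round(4))
v,u=np.mgrid[:400,:640]
region((abs(u-361)<14)&(abs(v-200)<14)&(w[...,2]>.355),'grip')
region((abs(u-311)<25)&(abs(v-213)<25)&(w[...,2]>.195)&(w[...,2]<.23),'bail')
region((abs(u-311)<30)&(abs(v-213)<30)&(w[...,2]>.145)&(w[...,2]<.175),'lid')
region((abs(u-324)<20)&(abs(v-100)<35)&(w[...,2]>.46),'drum')
q=w[(abs(u-311)<25)&(abs(v-213)<25)&(w[...,2]>.195)&(w[...,2]<.23)][:,:2]
e,V=np.linalg.eigh(np.cov(q.T));print('bail dir',V[:,1],np.degrees(np.arctan2(V[1,1],V[0,1])),e**.5)
E
```

```text
grip [ 0.5115 -0.1039  0.3661]
bail [0.496  0.0067 0.1599]
foot [ 0.6727 -0.0213  0.0119]
lid [ 0.4936 -0.0218  0.1191]
tub [0.4963 0.2213 0.0855]
cup0 [0.3722 0.0643 0.0036]
cup1 [ 0.3591 -0.0492  0.0028]
grip 209 [ 0.497  -0.1212  0.3552] [ 0.541  -0.0908  0.3734] [ 0.5151 -0.1054  0.3658] [ 0.514  -0.1056  0.3666]Traceback (most recent call last):
  File "<stdin>", line 12, in <module>
  File "<stdin>", line 9, in region
    return umr_minimum(a, axis, None, out, keepdims, initial, where)
ValueError: zero-size array to reduction operation minimum which has no identity
```

View pics/c0.png

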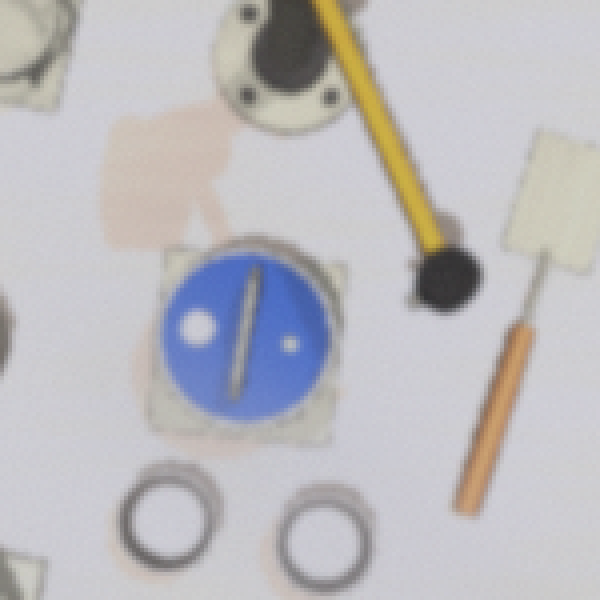

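The crop confirms it: the blue lid at (247,335), with the bail bar running from (257,268) to (236,395). The bail is at z≈0.162, which is 0.062+0.1 as expected. Grip at (446,275).

```bash
python3 - <<'E'
from h import *
b=dict(np.load('pics/t0.npz'));w=cloud(b);f=b['frame'].astype(int)
v,u=np.mgrid[:400,:640]
iv=np.linalg.inv(b['view']);K=np.linalg.inv(b['mtx'])
def ray(u,v,z):
    r=iv[:3,:3]@K@[u,v,1];o=iv[:3,3];return (o+r*(z-o[2])/r[2]).round(4)
c=lambda x,y,z:ray(250+(x+.5)/4-.5,130+(y+.5)/4-.5,z)
print('bail ends',c(257,268,.162),c(236,395,.162),'lid c',c(247,335,.112))
print('grip c',c(446,275,.367))
def region(m,n):
    q=w[m];print(n,len(q),*( (q.min(0).round(4),q.max(0).round(4),q.mean(0).round(4)) if len(q) else ()))
    return q
near=(abs(u-311)<25)&(abs(v-213)<25)
q=region(near&(w[...,2]>.145),'bail')
if len(q)>5:
  e,V=np.linalg.eigh(np.cov(q[:,:2].T));print('dir',np.degrees(np.arctan2(V[1,1],V[0,1])))
blue=(f[...,0]>f[...,2]+50)&near
region(blue,'lid')
for (x,y) in [(249,14),(249,95),(331,95)]: print('bolt',c(x,y,.012))
a=dict(np.load('pics/s0.npz'));w2=cloud(a)
for dd,ww in((b,w),(a,w2)):
  q=ww[(ww[...,2]>.53-.05)&(ww[...,2]<.56)&(abs(ww[...,0]-.68)<.1)&(abs(ww[...,1])<.1)]
  print('drum',len(q),q.min(0),q.max(0))
  # post slices
  q=ww[(ww[...,2]>.05)&(ww[...,2]<.3)&(abs(ww[...,0]-.69)<.06)&(abs(ww[...,1]+.02)<.06)]
  print('post',len(q),q.min(0),q.max(0),q.mean(0))
q=w2[(w2[...,2]>.32)&(w2[...,2]<.38)&(abs(w2[...,0]-.515)<.04)&(abs(w2[...,1]+.105)<.04)]
print('grip s',len(q),q.min(0),q.max(0),q.mean(0))
E
```

```text
bail ends [ 5.379e-01 -3.000e-04  1.620e-01] [0.4566 0.0124 0.162 ] lid c [0.4981 0.0064 0.112 ]
grip c [ 0.515  -0.1041  0.367 ]
bail 91 [ 0.4552 -0.0007  0.1515] [0.5378 0.0167 0.1721] [0.4954 0.0075 0.1629]
dir 170.44948106726386
lid 913 [nan nan nan] [nan nan nan] [nan nan nan]
bolt [0.7363 0.0083 0.012 ]
bolt [0.6772 0.0078 0.012 ]
bolt [ 0.6776 -0.0511  0.012 ]
drum 1265 [ 0.65788457 -0.05286117  0.4802014 ] [0.74914128 0.00656904 0.52317878]
post 191 [ 0.68847917 -0.03701047  0.05204415] [ 0.70258513 -0.00682077  0.26246381] [ 0.69251528 -0.02042857  0.15955414]
drum 1461 [ 0.66588592 -0.05285035  0.48002973] [0.75469915 0.00981494 0.52262522]
post 532 [ 0.70187268 -0.03609269  0.05042344] [ 0.72405616 -0.00540028  0.28529708] [ 0.7180237  -0.01808913  0.17564801]
grip s 327 [ 0.4956981  -0.12252992  0.32408186] [ 0.5548683  -0.08254343  0.37267997] [ 0.5240571  -0.10272427  0.35800576]
```

Post axis from the bolts is (0.707,-0.0215). The grip is at (0.515,-0.104), radius 0.209 against the stated 0.210. The bail is at (0.497,0.0065,0.162), bar at about -9°, 0.212 from the post, so the arm has to swing about -31°. The tool is already aligned across the arm. Moving above the grip.

```bash
python3 -m creep '[[0.016,0.029,0.015,0,1],[0.016,0.029,0.015,0,1],[0.016,0.029,0.015,0,1],[0.016,0.029,0.015,0,1],[0.016,0.029,0.015,0,1],[0.016,0.029,0.015,0,1],[0.016,0.029,0.015,0,1],[0.016,0.029,0.015,0,1],[0.016,0.029,0.015,0,1],[0.016,0.029,0.015,0,1]]'; python3 -m creep '[[0.016,0.029,0.01,0,1],[0.016,0.029,0.01,0,1],[0.016,0.029,0.01,0,1],[0.016,0.029,0.01,0,1],[0.016,0.029,0,0,1],[0.016,0.029,0,0,1],[0.003,0.002,0,0,1],[0,0,0,0,1],[0,0,0,0,1]]'; python3 - <<'E'
from h import *
b=snap('top','t1')
s=readout.sense();print(s['ee_pos'],s['orientation'],s['force'],s['qpos'])
a=snap('scene','s1')
c=cv2.resize(a['frame'][110:260,200:360],None,fx=5,fy=4,interpolation=3)
c=cv2.resize(a['frame'][60:260,200:400],None,fx=3,fy=3,interpolation=3)
cv2.imwrite('pics/c1.png',cv2.convertScaleAbs(c,alpha=1.6))
E
```

```text
clock: 0.93
ee_pos: [0.4168, -0.2783, 0.3818]
orientation: [-0.0, 0.978, 0.21, -0.0]
force: [0.8, -1.7, 0.3]
finger_gap: 0.0852
clock: 1.68
ee_pos: [0.5153, -0.1044, 0.4207]
orientation: [-0.0, 0.978, 0.21, -0.001]
force: [-1.1, -0.4, 0.5]
finger_gap: 0.0856
[ 0.51507118 -0.1052407   0.42090133] [ 8.49787047e-05  9.77899653e-01  2.09074216e-01 -4.84266240e-04] [-0.92008461  0.51982935  0.18698167] [ 0.44144553  0.17541543 -0.3671714   1.23069949  0.06412819  1.74747906
 -1.05888297]
```

View pics/c1.png

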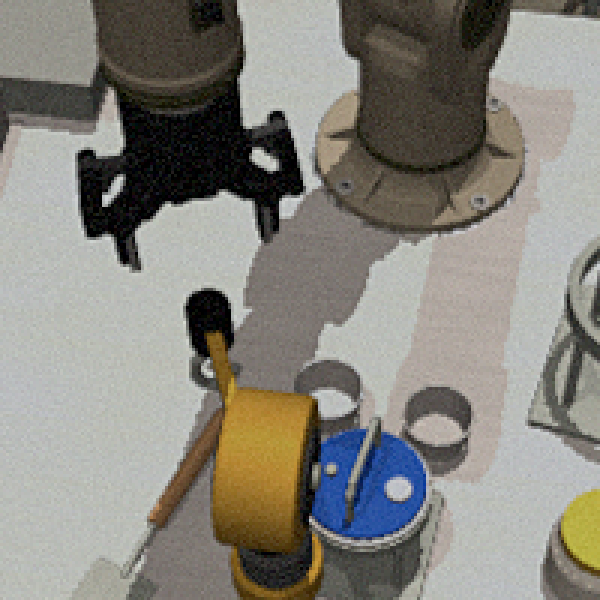

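The fingers (130,260) and (265,235) straddle the black grip at (208,320), with the hook below it at (205,370). Descending 92 mm and closing.

```bash
python3 -m creep '[[0,0,-0.02,0,1],[0,0,-0.02,0,1],[0,0,-0.02,0,1],[0,0,-0.02,0,1],[0,0,-0.012,0,1],[0,0,0,0,1],[0,0,0,0,-1],[0,0,0,0,-1],[0,0,0,0,-1],[0,0,0,0,-1]]'; python3 -m creep '[[0,0,0,0,-1],[0,0,0,0,-1],[0,0,0,0,-1],[0,0,0,0,-1],[0,0,0,0,-1],[0,0,0,0,-1]]'
```

```text
clock: 2.62
ee_pos: [0.5158, -0.1042, 0.3304]
orientation: [0.0, 0.978, 0.21, 0.001]
force: [-0.3, 0.6, -0.7]
finger_gap: 0.0388
clock: 3.12
ee_pos: [0.5157, -0.104, 0.3296]
orientation: [0.0, 0.978, 0.21, 0.0]
force: [1.4, -0.2, 3.2]
finger_gap: 0.0329
```

Gripped (gap 33 mm). Pulling down 130 mm so that the mouth comes level with the bar.

```bash
python3 -m creep '[[0,0,-0.008,0,-1],[0,0,-0.015,0,-1],[0,0,-0.016,0,-1],[0,0,-0.016,0,-1],[0,0,-0.016,0,-1],[0,0,-0.016,0,-1],[0,0,-0.016,0,-1],[0,0,-0.016,0,-1],[0,0,-0.011,0,-1],[0,0,0,0,-1]]'; python3 -m creep '[[0,0,0,0,-1],[0,0,0,0,-1]]'; python3 - <<'E'
from h import *
w=cloud(read_camera('scene'));m=(w[...,0]>.52)&(w[...,0]<.62)&(w[...,1]<-.04)&(w[...,1]>-.12)&(w[...,2]>.17)&(w[...,2]<.3)
q=w[m];print(len(q),np.percentile(q[:,2],[5,50,90,97]) if len(q) else 0)
P0=np.array([.7068,-.0215]);R=np.hypot(.1911,.0825)
p=np.degrees(np.arctan2(.0825,.1911))
for f in np.linspace(p,-7.6,10): print(round(f,2),(P0-R*np.array([np.cos(np.radians(f)),np.sin(np.radians(f))])).round(4))
E
```

```text
clock: 3.95
ee_pos: [0.5157, -0.1039, 0.1986]
orientation: [0.0, 0.978, 0.21, 0.0]
force: [-3.3, -1.4, 13.4]
finger_gap: 0.0324
clock: 4.12
ee_pos: [0.5159, -0.1043, 0.2007]
orientation: [0.001, 0.978, 0.21, 0.001]
force: [-5.4, -1.6, 12.9]
finger_gap: 0.0329
188 [0.20352414 0.26839281 0.29493354 0.29838075]
23.35 [ 0.5157 -0.104 ]
19.91 [ 0.5111 -0.0924]
16.47 [ 0.5072 -0.0805]
13.03 [ 0.504  -0.0684]
9.59 [ 0.5016 -0.0562]
6.16 [ 0.4999 -0.0438]
2.72 [ 0.4989 -0.0314]
-0.72 [ 0.4987 -0.0189]
-4.16 [ 0.4992 -0.0064]
-7.6 [0.5005 0.006 ]
```

Force is 13 N against 13.3 expected. Swinging the arm clockwise until just short of the bail, then looking.

```bash
python3 -m creep '[[-0.003,0.006,0,-0.03,-1],[-0.003,0.006,0,-0.03,-1],[-0.004,0.0118,0,-0.06,-1],[-0.0033,0.0121,0,-0.06,-1],[-0.0024,0.0122,0,-0.06,-1],[-0.0017,0.0124,0,-0.06,-1],[-0.0005,0.006,0,-0.03,-1],[-0.0005,0.004,0,-0.02,-1],[0,0,0,0,-1],[0,0,0,0,-1]]'; python3 - <<'E'
from h import *
s=readout.sense();print(s['ee_pos'],s['orientation'],s['force'])
b=snap('top','t2');a=snap('scene','s2')
c=cv2.resize(a['frame'][120:270,240:390],None,fx=4,fy=4,interpolation=3)
cv2.imwrite('pics/c2.png',cv2.convertScaleAbs(c,alpha=1.8))
E
```

```text
clock: 5.0
ee_pos: [0.4988, -0.0333, 0.2015]
orientation: [0.0, 0.999, 0.036, 0.003]
force: [-0.2, -1.0, 13.7]
finger_gap: 0.0326
[ 0.49882324 -0.03327465  0.2014816 ] [3.92009729e-04 9.99333446e-01 3.64119829e-02 2.58415711e-03] [-0.1840551  -1.03840511 13.69507583]
```

View pics/c2.png

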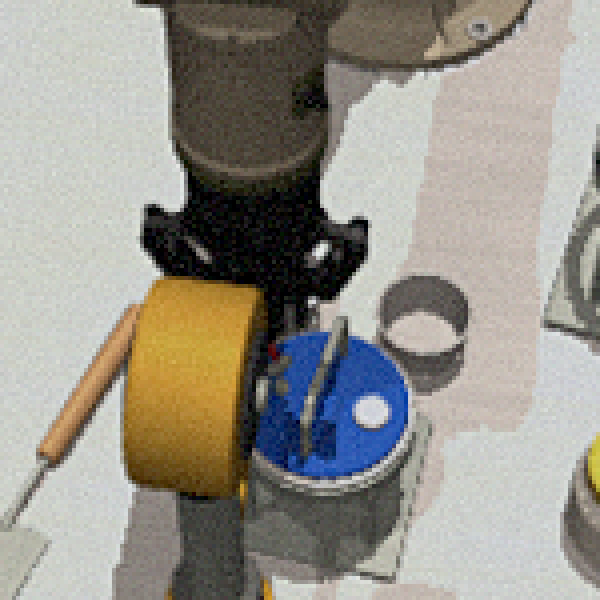

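The hook's point (285,375) and the red latch (275,350) sit just left of the bar (325,365), under drum cover. Checking heights quickly.

```bash
python3 - <<'E'
from h import *
a=dict(np.load('pics/s2.npz'));w=cloud(a)
for n in['s0','s1','s2']:
    w=cloud(dict(np.load(f'pics/{n}.npz')))
    q=w[(abs(w[...,0]-.497)<.028)&(abs(w[...,1]-.0065)<.012)&(w[...,2]>.14)&(w[...,2]<.185)];print('bar',len(q),q.mean(0),q.std(0))
q=w[(abs(w[...,0]-.50)<.02)&(w[...,1]>-.03)&(w[...,1]<-.007)&(w[...,2]>.12)&(w[...,2]<.19)];print('hook',len(q));print(q[np.argsort(-q[:,2])].round(3)[:40].tolist())
f=a['frame'].astype(int);red=np.argwhere((f[...,2]>f[...,1]*2)&(f[...,2]>40));print([(tuple(r),w[tuple(r)].round(3)) for r in red if 195<r[0]<225 and 290<r[1]<330][:12])
E
```

```text
bar 56 [0.4977636  0.00806608 0.16583735] [0.01664875 0.00366383 0.00176126]
bar 55 [0.49594844 0.00820917 0.16532585] [0.01651254 0.00359637 0.0021599 ]
bar 56 [0.4974541  0.00792942 0.16530369] [0.01656567 0.003549   0.00230121]
hook 38
[[0.496, -0.027, 0.175], [0.497, -0.027, 0.172], [0.497, -0.025, 0.172], [0.499, -0.024, 0.17], [0.499, -0.024, 0.166], [0.496, -0.027, 0.165], [0.496, -0.017, 0.163], [0.499, -0.025, 0.16], [0.495, -0.02, 0.16], [0.495, -0.023, 0.159], [0.497, -0.017, 0.159], [0.496, -0.015, 0.158], [0.499, -0.014, 0.158], [0.496, -0.02, 0.158], [0.498, -0.022, 0.156], [0.498, -0.02, 0.155], [0.497, -0.017, 0.155], [0.499, -0.017, 0.154], [0.494, -0.023, 0.153], [0.499, -0.025, 0.151], [0.496, -0.025, 0.151], [0.498, -0.02, 0.15], [0.498, -0.022, 0.15], [0.499, -0.027, 0.149], [0.501, -0.022, 0.149], [0.494, -0.028, 0.147], [0.499, -0.027, 0.146], [0.498, -0.025, 0.144], [0.497, -0.02, 0.143], [0.5, -0.027, 0.142], [0.5, -0.03, 0.141], [0.497, -0.018, 0.124], [0.497, -0.026, 0.122], [0.496, -0.02, 0.122], [0.49, -0.021, 0.122], [0.49, -0.024, 0.121], [0.493, -0.024, 0.121], [0.492, -0.018, 0.121]]
[((np.int64(206), np.int64(308)), array([ 0.455, -0.032,  0.109])), ((np.int64(207), np.int64(307)), array([ 0.497, -0.027,  0.172])), ((np.int64(207), np.int64(308)), array([ 0.497, -0.025,  0.172])), ((np.int64(208), np.int64(308)), array([ 0.499, -0.024,  0.17 ]))]
```

The bar centre is about 0.1625 and the hook point's top about 0.157, so I'll lower 3 mm for clearance, advance, then go slowly through the latch.

```bash
python3 -m creep '[[0,0,-0.003,0,-1],[0,0.005,0,-0.024,-1],[0,0.005,0,-0.024,-1],[0,0.005,0,-0.024,-1],[0,0.003,0,-0.014,-1],[0,0.002,0,-0.01,-1],[0,0.002,0,-0.01,-1],[0,0,0,0,-1]]'; python3 -m creep '[[0,0.002,0,-0.01,-1],[0,0.002,0,-0.01,-1],[0,0.002,0,-0.01,-1],[0.0002,0.002,0,-0.01,-1],[0.0002,0.002,0,-0.01,-1],[0.0002,0.002,0,-0.01,-1]]'; python3 -m creep '[[0.0002,0.002,0,-0.01,-1],[0.0002,0.002,0,-0.01,-1],[0.0002,0.002,0,-0.01,-1],[0,0,0,0,-1],[0,0,0,0,-1]]'; python3 - <<'E'
from h import *
s=readout.sense();print(s['ee_pos'],s['orientation'],s['force'])
for n in['scene']:
    a=snap(n,'s3');w=cloud(a)
    q=w[(abs(w[...,0]-.497)<.04)&(abs(w[...,1]-.0065)<.014)&(w[...,2]>.14)&(w[...,2]<.185)];print('bar',len(q),q.mean(0),q.std(0))
c=cv2.resize(a['frame'][140:260,260:380],None,fx=5,fy=5,interpolation=3)
cv2.imwrite('pics/c3.png',cv2.convertScaleAbs(c,alpha=1.8))
E
```

```text
clock: 5.77
ee_pos: [0.4987, -0.0111, 0.1984]
orientation: [0.0, 1.0, -0.017, 0.002]
force: [-1.1, -0.1, 12.3]
finger_gap: 0.033
clock: 6.27
ee_pos: [0.4995, 0.0004, 0.1986]
orientation: [0.0, 0.999, -0.047, 0.003]
force: [-0.8, -1.3, 14.4]
finger_gap: 0.0325
clock: 6.68
ee_pos: [0.5002, 0.0065, 0.1987]
orientation: [0.0, 0.998, -0.061, 0.003]
force: [0.2, -1.8, 13.6]
finger_gap: 0.0329
[0.50024087 0.00651236 0.19868564] [ 1.50652066e-04  9.98106612e-01 -6.14409635e-02  2.85931965e-03] [ 0.24962811 -1.8350646  13.62714007]
bar 61 [0.51237483 0.00843752 0.15825757] [0.01356146 0.00545965 0.01006249]
```

View pics/c3.png

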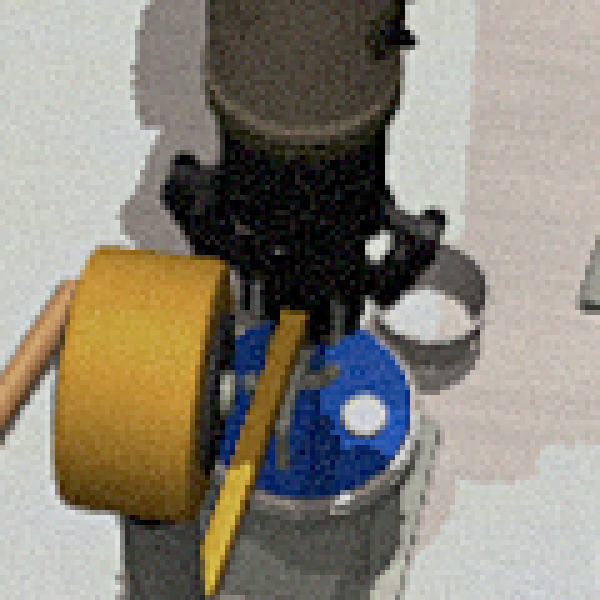

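The hook's point (325,375) is now on the far side of the bar (285,390), so the bar is in the mouth with about 1.8 N side force. Going 2 mm further in, then raising slowly to seat it.

```bash
python3 -m creep '[[0.0002,0.002,0,-0.01,-1],[0,0,0,0,-1],[0,0,0.0015,0,-1],[0,0,0.002,0,-1],[0,0,0.002,0,-1],[0,0,0.002,0,-1],[0,0,0.002,0,-1]]'; python3 -m creep '[[0,0,0.002,0,-1],[0,0,0.002,0,-1],[0,0,0.002,0,-1],[0,0,0,0,-1]]';  python3 -m creep '[[0,0,0.001,0,-1],[0,0,0.001,0,-1],[0,0,0.001,0,-1],[0,0,0,0,-1]]';python3 -m creep '[[0,0,0.001,0,-1],[0,0,0.001,0,-1],[0,0,0.001,0,-1],[0,0,0,0,-1]]'
```

```text
clock: 7.32
ee_pos: [0.5005, 0.0085, 0.2081]
orientation: [0.0, 0.998, -0.066, 0.003]
force: [2.3, 0.1, 11.6]
finger_gap: 0.0328
clock: 7.65
ee_pos: [0.5006, 0.0087, 0.2146]
orientation: [-0.0, 0.998, -0.066, 0.003]
force: [0.7, 0.4, 18.1]
finger_gap: 0.0325
clock: 7.98
ee_pos: [0.5006, 0.0088, 0.2172]
orientation: [-0.0, 0.998, -0.066, 0.003]
force: [1.8, -0.2, 11.9]
finger_gap: 0.0328
clock: 8.32
ee_pos: [0.5005, 0.0087, 0.2196]
orientation: [-0.0, 0.998, -0.066, 0.003]
force: [4.4, 0.2, 6.9]
finger_gap: 0.0327
```

```bash
python3 -m creep '[[0,0,0,0,-1],[0,0,0,0,-1]]'; python3 -m creep '[[0,0,0.001,0,-1],[0,0,0.001,0,-1],[0,0,0,0,-1],[0,0,0,0,-1]]'; python3 -m creep '[[0,0,0.001,0,-1],[0,0,0.001,0,-1],[0,0,0,0,-1],[0,0,0,0,-1]]'; python3 - <<'E'
from h import *
a=snap('scene','s4');F=[]
for i in range(4): read_camera('top');F.append(readout.sense()['force'])
print(np.mean(F,0),np.std(F,0))
c=cv2.resize(a['frame'][140:260,260:380],None,fx=5,fy=5,interpolation=3)
cv2.imwrite('pics/c4.png',cv2.convertScaleAbs(c,alpha=1.8))
E
```

```text
clock: 8.48
ee_pos: [0.5005, 0.0087, 0.2194]
orientation: [-0.0, 0.998, -0.066, 0.003]
force: [4.1, -0.7, 7.7]
finger_gap: 0.0328
clock: 8.82
ee_pos: [0.5005, 0.0087, 0.2213]
orientation: [-0.0, 0.998, -0.066, 0.003]
force: [6.0, -0.3, 5.5]
finger_gap: 0.0327
clock: 9.15
ee_pos: [0.5005, 0.0087, 0.2233]
orientation: [-0.0, 0.998, -0.066, 0.003]
force: [5.5, -0.9, 6.1]
finger_gap: 0.033
[ 4.66590622 -0.23829841  6.19244393] [0.46955479 0.48046805 0.48637577]
```

View pics/c4.png

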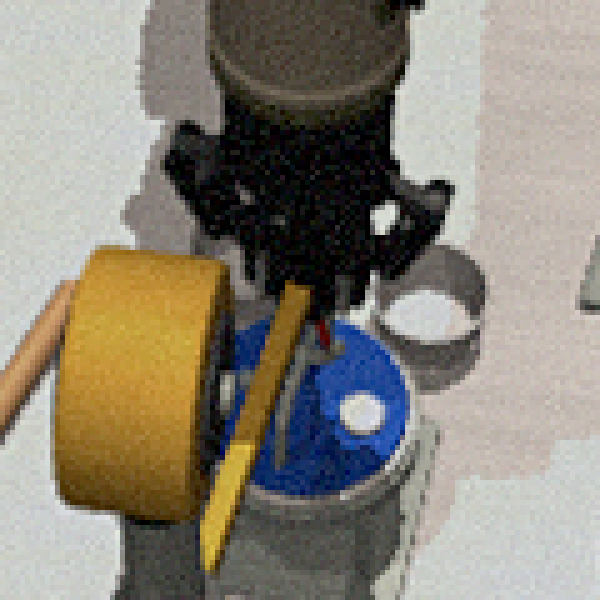

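The red latch is shut at (322,335), behind the bar. The hand now carries 6.2 N up where empty would be about 11.5 N, so the hopper weighs about 5.3 N and balance should lie at TCP z ≈ 0.30. Raising at 2.4 cm/s and easing the x side force.

```bash
python3 -m creep '[[0.0005,0,0.001,0,-1],[0.0005,0,0.0015,0,-1],[0,0,0.002,0,-1],[0,0,0.002,0,-1],[0,0,0.002,0,-1],[0,0,0.002,0,-1],[0,0,0.002,0,-1],[0,0,0.002,0,-1],[0,0,0.002,0,-1],[0,0,0.002,0,-1]]'; python3 -m creep '[[0,0,0.002,0,-1],[0,0,0.002,0,-1],[0,0,0.002,0,-1],[0,0,0.002,0,-1],[0,0,0.002,0,-1],[0,0,0.002,0,-1],[0,0,0.002,0,-1],[0,0,0.002,0,-1],[0,0,0.001,0,-1],[0,0,0,0,-1]]';python3 -m creep '[[0,0,0,0,-1],[0,0,0,0,-1],[0,0,0,0,-1]]';  python3 - <<'E'
from h import *
F=[]
for i in range(8): read_camera('top');F.append(readout.sense()['force'])
print(np.mean(F,0),np.std(F,0),readout.sense()['ee_pos'])
E
```

```text
clock: 10.23
ee_pos: [0.5004, 0.0087, 0.241]
orientation: [-0.0, 0.998, -0.066, 0.001]
force: [6.3, -0.1, 5.0]
finger_gap: 0.0327
clock: 11.07
ee_pos: [0.5004, 0.0087, 0.2579]
orientation: [-0.0, 0.998, -0.066, 0.001]
force: [6.2, -0.3, 3.2]
finger_gap: 0.0326
clock: 11.32
ee_pos: [0.5004, 0.0087, 0.2577]
orientation: [-0.0, 0.998, -0.066, 0.001]
force: [6.1, -0.0, 3.8]
finger_gap: 0.0326
[ 5.95989954 -0.32677862  3.76084239] [0.43191875 0.46553575 0.5658365 ] [0.50041531 0.0086709  0.25768642]
```

```bash
python3 -m creep '[[0.001,0,0.002,0,-1],[0.001,0,0.002,0,-1],[0,0,0.002,0,-1],[0,0,0.002,0,-1],[0,0,0.002,0,-1],[0,0,0.002,0,-1],[0,0,0.002,0,-1],[0,0,0.002,0,-1],[0,0,0.002,0,-1],[0,0,0.002,0,-1]]'; python3 -m creep '[[0,0,0.002,0,-1],[0,0,0.002,0,-1],[0,0,0.002,0,-1],[0,0,0.002,0,-1],[0,0,0.002,0,-1],[0,0,0.001,0,-1],[0,0,0,0,-1],[0,0,0,0,-1]]';python3 -m creep '[[0,0,0,0,-1],[0,0,0,0,-1],[0,0,0,0,-1]]';  python3 - <<'E'
from h import *
F=[]
for i in range(12): read_camera('top');F.append(readout.sense()['force'])
print(np.mean(F,0),np.std(F,0),readout.sense()['ee_pos'])
E
```

```text
clock: 12.55
ee_pos: [0.5005, 0.0087, 0.2769]
orientation: [0.0, 0.998, -0.066, -0.001]
force: [-5.4, 0.8, 1.4]
finger_gap: 0.0329
clock: 13.22
ee_pos: [0.5005, 0.0087, 0.2878]
orientation: [0.0, 0.998, -0.066, -0.001]
force: [-5.0, 0.9, -0.2]
finger_gap: 0.0328
clock: 13.47
ee_pos: [0.5005, 0.0087, 0.2877]
orientation: [0.0, 0.998, -0.066, -0.001]
force: [-5.1, 1.1, 1.2]
finger_gap: 0.0327
[-5.19765682  0.99461353  1.22419792] [0.40334612 0.52026689 0.46442513] [0.50050492 0.00872161 0.28775485]
```

```bash
python3 -m creep '[[-0.0005,0,0.002,0,-1],[-0.0004,0,0.002,0,-1],[0,0,0.002,0,-1],[0,0,0.002,0,-1],[0,0,0.002,0,-1],[0,0,0.002,0,-1],[0,0,0.001,0,-1],[0,0,0,0,-1],[0,0,0,0,-1],[0,0,0,0,-1]]';  python3 - <<'E'
from h import *
F=[]
for i in range(20): read_camera('top');F.append(readout.sense()['force'])
print(np.mean(F,0),np.std(F,0),readout.sense()['ee_pos'])
E
```

```text
clock: 14.9
ee_pos: [0.5005, 0.0086, 0.3012]
orientation: [-0.0, 0.998, -0.067, -0.0]
force: [-3.1, 0.7, -0.3]
finger_gap: 0.0329
[-3.81448952  1.76042087  0.04790969] [0.62079735 0.55440797 0.48515854] [0.50048761 0.00859773 0.30125142]
```

```bash
python3 -m creep '[[-0.0006,0,0.001,0,-1],[0,0,0.001,0,-1],[0,0,0.001,0,-1],[0,0,0.001,0,-1],[0,0,0,0,-1],[0,0,0,0,-1],[0,0,0,0,-1]]';  cat > m.py <<'E'
from h import *
F=[]
for i in range(20): read_camera('top');F.append(readout.sense()['force'])
print(np.mean(F,0),readout.sense()['ee_pos'])
E
python3 m.py; python3 -m creep '[[0,0,-0.001,0,-1],[0,0,-0.001,0,-1],[0,0,0,0,-1],[0,0,0,0,-1],[0,0,0,0,-1]]'; python3 m.py
```

```text
clock: 16.48
ee_pos: [0.5004, 0.0085, 0.3055]
orientation: [-0.0, 0.998, -0.067, 0.001]
force: [2.4, 1.2, -0.8]
finger_gap: 0.0327
[ 4.60331143  0.59288849 -0.1771465 ] [0.50040289 0.00849528 0.30545958]
clock: 17.9
ee_pos: [0.5004, 0.0085, 0.3033]
orientation: [-0.0, 0.998, -0.067, 0.0]
force: [6.4, -0.2, -0.6]
finger_gap: 0.0327
[ 5.85648354  0.31957111 -0.3966216 ] [0.50035569 0.0084596  0.3033316 ]
```

```bash
python3 -m creep '[[0.0004,0,-0.001,0,-1],[0,0,-0.0005,0,-1],[0,0,0,0,-1],[0,0,0,0,-1],[0,0,0,0,-1],[0,0,0,0,-1],[0,0,0,0,-1],[0,0,0,0,-1]]'; python3 m.py;python3 m.py
```

```text
clock: 19.57
ee_pos: [0.5004, 0.0085, 0.3018]
orientation: [-0.0, 0.998, -0.067, 0.0]
force: [3.7, 0.2, -0.2]
finger_gap: 0.0328
[ 4.06560789  0.05550878 -0.3364813 ] [0.50037452 0.00855056 0.30178018]
[ 4.16371975 -0.04516813 -0.14045883] [0.5003944  0.00857246 0.30179451]
```

```bash
python3 -m creep '[[0.0003,0,-0.001,0,-1],[0,0,0,0,-1],[0,0,0,0,-1],[0,0,0,0,-1],[0,0,0,0,-1],[0,0,0,0,-1],[0,0,0,0,-1],[0,0,0,0,-1]]'; python3 m.py;python3 m.py; python3 - <<'E'
from h import *
a=snap('scene','s5');b=snap('top','t5')
c=cv2.resize(a['frame'][100:250,240:390],None,fx=4,fy=4,interpolation=3)
cv2.imwrite('pics/c5.png',cv2.convertScaleAbs(c,alpha=1.8))
E
```

```text
clock: 22.23
ee_pos: [0.5004, 0.0086, 0.3007]
orientation: [-0.0, 0.998, -0.066, -0.0]
force: [0.7, 0.5, -0.2]
finger_gap: 0.0332
[-1.83031086  0.23048589 -0.04067289] [0.50048498 0.0086089  0.30068603]
[-4.65496004  0.87750432 -0.24484177] [0.50050334 0.00860802 0.30069526]
```

View pics/c5.png

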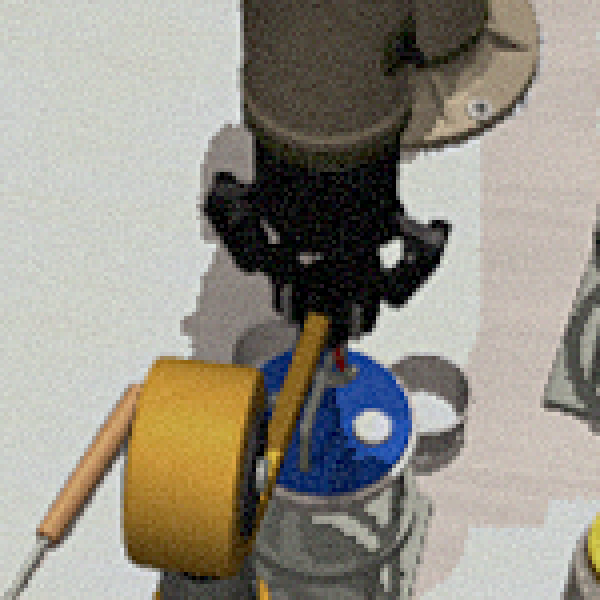

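The hopper is up, with the ring visible below it at (390,560), and the latch is shut at (340,358). Fz is about -0.1 N, within the friction band. Opening the fingers in place.

```bash
python3 - <<'E'
from h import *
w=cloud(dict(np.load('pics/t5.npz')))
q=w[(abs(w[...,0]-.53)<.03)&(abs(w[...,1]-.006)<.07)&(w[...,2]>.15)&(w[...,2]<.215)];print('lid before',len(q),np.median(q,0),q.std(0))
E
python3 -m creep '[[0,0,0,0,-0.2],[0,0,0,0,0.2],[0,0,0,0,0.6],[0,0,0,0,1],[0,0,0,0,1],[0,0,0,0,1]]'; python3 - <<'E'
from h import *
def m():
    w=cloud(read_camera('scene'))
    q=w[(abs(w[...,0]-.63)<.05)&(abs(w[...,1]+.003)<.04)&(w[...,2]>.27)&(w[...,2]<.35)]
    f=np.polyfit(q[:,0],q[:,2],1) if len(q)>5 else 0
    return len(q),np.median(q[:,2]).round(4)
w=cloud(dict(np.load('pics/s5.npz')))
q=w[(abs(w[...,0]-.63)<.05)&(abs(w[...,1]+.003)<.04)&(w[...,2]>.27)&(w[...,2]<.35)];print('arm before',len(q),np.median(q[:,2]))
for i in range(4): print(m())
print(readout.sense()['force'],readout.sense()['finger_gap'])
E
```

```text
lid before 0 [nan nan nan] [nan nan nan]
clock: 24.83
ee_pos: [0.5009, 0.0085, 0.3009]
orientation: [-0.0, 0.998, -0.067, 0.0]
force: [-0.1, 1.1, 0.2]
finger_gap: 0.0852
arm before 117 0.32558829203534645
(115, np.float64(0.327))
(118, np.float64(0.3268))
(117, np.float64(0.3266))
(113, np.float64(0.3264))
[-0.10421793 -0.33604811  1.34741058] 0.08580062052618188
  return _methods._mean(a, axis=axis, dtype=dtype,
  ret = um.true_divide(
  ret = _var(a, axis=axis, dtype=dtype, out=out, ddof=ddof,
  arrmean = um.true_divide(arrmean, div, out=arrmean,
  ret = um.true_divide(
```

It stays put (within 1 mm). Retreating straight up, then checking.

```bash
python3 -m creep '[[0,0,0.005,0,1],[0,0,0.01,0,1],[0,0,0.015,0,1],[0,0,0.02,0,1],[0,0,0.025,0,1],[0,0,0.025,0,1],[-0.01,0,0.02,0,1],[-0.02,0,0.01,0,1],[-0.02,0,0,0,1],[0,0,0,0,1]]'; python3 - <<'E'
from h import *
for i in range(8):
    a=read_camera('scene') if i<7 else snap('scene','s6');w=cloud(a)
    q=w[(abs(w[...,0]-.63)<.05)&(abs(w[...,1]+.003)<.04)&(w[...,2]>.27)&(w[...,2]<.35)]
    g=w[(abs(w[...,0]-.50)<.025)&(abs(w[...,1]-.0085)<.025)&(w[...,2]>.325)&(w[...,2]<.36)]
    print(len(q),np.median(q[:,2]).round(4),len(g),g.mean(0).round(4) if len(g) else '')
print(readout.sense()['force'])
c=cv2.resize(a['frame'][100:250,240:390],None,fx=4,fy=4,interpolation=3)
cv2.imwrite('pics/c6.png',cv2.convertScaleAbs(c,alpha=1.8))
E
```

```text
clock: 25.87
ee_pos: [0.4489, 0.0092, 0.434]
orientation: [0.0, 0.998, -0.066, 0.002]
force: [0.7, 0.0, 0.5]
finger_gap: 0.0855
113 0.3268 209 [0.5033 0.009  0.3378]
114 0.3266 213 [0.5036 0.0089 0.3376]
117 0.3266 211 [0.5035 0.0089 0.3377]
114 0.3267 212 [0.5037 0.0088 0.3377]
113 0.3268 208 [0.5037 0.0086 0.338 ]
116 0.3273 216 [0.5038 0.0089 0.3377]
115 0.3273 215 [0.5036 0.0089 0.3375]
115 0.3272 208 [0.5033 0.0088 0.3376]
[-0.05392521 -0.30137004 -0.35133732]
```

View pics/c6.png

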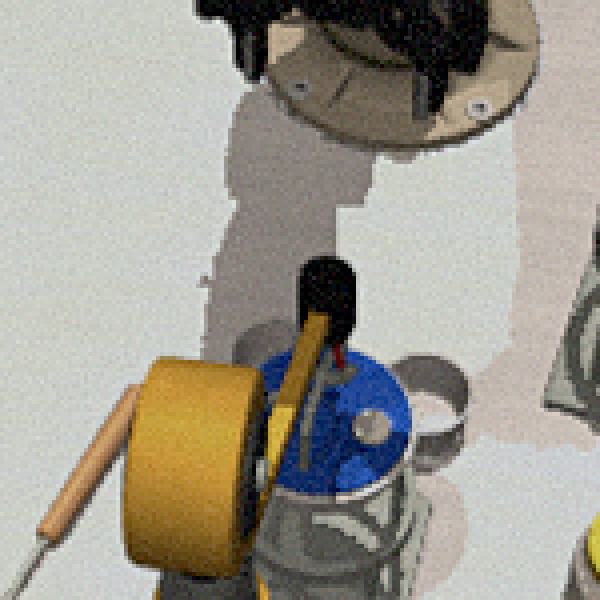

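The grip (327,300) stays at its height, the latch is shut (340,357), the hopper hangs above its ring, and the hand is clear. Handing in.

```bash
python3 -c "
from bench import ctrl;print(ctrl.hand_in())"
```

```text
the job is handed in; nothing more can be done
None
```

The hopper is hanging on the hook with the red latch shut, lifted about 66 mm off its ring stand. I handed the job in at about 26 s of the 72 s allowed.

- **What I did:** I took the grip, pulled it down 130 mm and swung it in under the bail past the latch. I then raised it to seat the bar and lifted at no more than 2.4 cm/s. The hand force fell to about -0.1 N vertically before I let go.
- **Last checks:** After release, the arm and grip heights stayed within about 1 mm over repeated pictures. The hand was clear of everything, and I saw no change to the cups, tub or spatula in the last crops, which show only part of them.
- **What disagreed:**
  - There was a drifting side force of up to about 6 N along the arm while I gripped it.
  - There was one 18 N vertical reading while I was seating the bar.
  - Near the balance point the vertical readings scattered by about 0.2 N, so I set the release height only to within the friction band.
  - The arm height read about 1 mm higher after release than before.

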